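# Nudge the wooden disc into its pocket and swing the hold-down catch over it

### The job

Get the branch-wood disc ready for carving: push it with the fingertips across the top of the pocket board until it drops into the round pocket and lies flat on the pocket's floor, then push the red knob to swing the hold-down catch round as far as it goes, over the disc. Only push: do not lift the disc or tip it on edge, leave the sanding block, the pencil and the burr where they are, and finish with the arm clear of everything.

Things in the scene. Friction and masses are not known exactly. Their poses are not given: they have to be found in the camera images.
- disc_center (a point): sawn branch disc of brown wood with flat faces, 57 mm in diameter, 18 mm thick, about 50 g, loose, lying flat on the pocket board beside the pocket. The point is the disc's centre, 9 mm above its underside; z is the disc's axis (up).
- pocket_board: plywood board, 200 mm (its x) by 150 mm (its y) by 18 mm thick, screwed down flat on the bench. Origin at the centre of its underside, on the bench top; z up. In this frame the pocket's axis is at x = +22, y = 0 mm, the catch's pivot at x = +78, y = 0 mm, and the disc starts on the board's -x half. The top has no raised rim; three flat screw heads in it stand under 1 mm proud. The top is 18 mm above the bench.
- pocket (a point): centre of the flat, grey-lined floor of the round pocket: 64 mm wide, 12 mm deep (floor 6 mm above the bench, 12 mm below the board's top), with a small chamfer at the mouth. A seated disc stands 6 mm proud of the board's top.
- catch (a joint): turn of the hold-down catch about its vertical pivot, rad, counter-clockwise seen from above. 0: the arm points along the board's +y, clear of the pocket. 1.57: it points along the board's -x, over the middle of the pocket. End stop at 1.60. It turns with light friction (about 1 N at the knob) and stays where it is left.
- catch_pivot (a point): point on the catch's pivot axis at the underside of its arm, 9 mm above the board's top, on top of a brass boss 22 mm wide. A brass screw head stands 9 mm above this point.
- catch_knob (a point): middle of the upright round red knob on the catch's arm, 13 mm in diameter and 22 mm tall, its axis 50 mm from the pivot; the point is 11 mm above the arm's top and 11 mm below the knob's top (44 mm above the bench). The dark steel arm is 18 mm wide, 6 mm thick and ends 69 mm from the pivot; its underside is 9 mm and its top 15 mm above the board's top, so it passes 3 mm over a seated disc.
- sand_block_center (a point): brown cork sanding block lying on the bench beyond the board's +x end, 51 x 93 x 28 mm (its x, y, z); the point is its centre. Leave it alone.
- pencil_center (a point): red pencil lying on the bench beside the board's +y side, 9 x 173 x 8 mm (its x, y, z); the point is its centre. Leave it alone.
- burr_center (a point): small grey steel burr (a cutter on a thin shank), 9 x 39 x 9 mm (its x, y, z), lying on the board's top near its +x, -y corner; the point is its centre. Leave it alone.
- disc: the same disc; origin at the centre of its underside, z up.
Things that resemble listed ones, but are neither listed nor needed, are in the scene too. Of the things that look like the disc, the middle-sized one is meant.

How it is judged:
By the outcome, as a careful person would: the job done as asked, in the order asked, and still so for the second after the job is handed in, with the robot touching nothing.
It also fails if it takes over 48 s, if anything falls off the work surface, if the arm or the gripper's body presses on something with over 40 N, if the wrist force passes 120 N, or if a joint passes its speed limit or range.

### The arm

A 6-joint arm with a two-finger parallel gripper is mounted at the origin on a cart in front of the work surface, level with it; the furniture and walls round the work are solid. World frame = base frame: x ahead of the robot, y to its left, z up, the work surface at z = 0. Lengths are in m, angles in rad, forces in N, time in s.
With the tool pointing down it reaches from about 0.425 to 0.95 m from the base axis. Payload 3.5 kg.
Tool frame: the origin (TCP) lies midway between the tips of the shut fingers; the grasp point (between the pads) lies 19 mm behind it; x points along the fingers, z is the direction in which the jaws open and shut, and the axes are right-handed (so a half turn about x gives the same grasp; the last joint's range is limited). The gripper opens to 85 mm and grips with 20 to 120 N. Pads are 22 mm wide; open, the fingers measure 114 mm over their backs; the gripper's body (76 mm by 85 mm) begins 54 mm behind the grasp point. The pads swing forward as they close: fully open they stand 13 mm farther back than shut.
Start: joints at [1.17, 0.286, 1.577, -0, 1.279, -0.15], TCP at [0.167, 0.654, 0.231] pointing down, gripper open.
Joint ranges: [-2.77, 2.77], [-0.9, 2.22], [0.21, 2.48], [-1.53, 4.67], [0.24, 2.81], [-2.84, 2.84]. Speed limits (rad/s): [2.79, 2.79, 3.14, 3.14, 3.14, 3.14].

### API

Orientations are given as a unit quaternion [x, y, z, w].
In Python, from plant import readout, eyes, ctrl gives the robot as it stands.
- The arm moves only by the tool move_arm, never from a script. Its argument "commands" is a list of rows, each a list of 7 numbers: the turn, a rotation vector about the world's x, y, z in rad, then the shift along the world's x, y, z in mm, then the closure in counts, from 0 (fully open) to 255 (shut). A call has 1 to 12 rows; each row is the pose to reach, as a shift and turn from the pose measured when the call began; what a row does not reach only later rows make up. A row lasts 1/10 s, in which the tool goes at most 50 mm and 8.59 degrees, less where a joint would pass 70% of its speed; a pose out of reach is approached as far as the arm can. A call with a gripper value outside its range is refused whole. The fingers move at their own pace and stop on an object; "newtons" is the grip in N (left out, the last holds). Time passes only in rows, so rows that repeat a pose let the fingers close. It gives the time, the measured TCP pose, the force and the opening at its end, in the units of the state.
- readout.get_state(): the state, without advancing time (a new reading comes with each control period).
- eyes.read_camera(name): name is "side" or "top"; returns a dict with "color" (400x640x3 uint8, red, green, blue), "depth" (400x640 float32, m along the optical axis (not along the pixel's ray), 0 where there is no reading), "K" (3x3 intrinsics, pixels), "dist" ([k1, k2, p1, p2, k3] as OpenCV has them; the pictures are not rectified), "eye" and "attitude" of the camera in the world. Camera axes: x right, y down, z forward; pixel columns grow to the right and rows downward; lengths in m; the calibration is good to about 2 mm. A picture is of the moment at which its call begins.
- ctrl.sign_off(): hands the job in, once; it reports no verdict.
The state is a dict: "time": time; "qpos": joint angles; "dq": joint speeds; "joint_efforts": joint torques, N m; "eef_pos": TCP position; "tcp_rot": TCP orientation; "contact_force": force on the tool from outside, world axes, zero at the start; "wrist_torque": the same for the moment, N m; "opening": opening from 0.0 (shut) to 1.0 (fully open).
Only numpy, scipy, OpenCV 4.12 (cv2) and the standard library are available. Lean on these libraries where they do the work, as an engineer would, in place of code of your own. Each camera call takes 0.05 s, during which the arm holds its last target.

## Working session

There is one attempt and no reset: what is moved stays moved. The work goes in short steps, Python scripts to look and compute and a tool call to move; the robot and the scene stay as the last step left them, time stands still between calls to the robot, and variables do not carry over. Pictures are saved under pics/ and viewed, and the job is handed in when it is done.

Besides the shell and the picture viewer there is one more tool, called as name(argument=value, ...) on one line, values as JSON. move_arm: Moves the arm, as the interface text tells. Its arguments: {"type":"object","properties":{"commands":{"type":"array"},"newtons":{"type":"number"}},"required":["commands"]}

```bash
mkdir -p pics; cat > h.py <<'E'
import numpy as np, cv2
from scipy.spatial.transform import Rotation as R
from plant import readout, eyes, ctrl
def snap(n,tag):
    c=eyes.read_camera(n); np.savez(f'pics/{tag}.npz',**{k:np.array(v) for k,v in c.items()})
    cv2.imwrite(f'pics/{tag}.png',c['color'][:,:,::-1]); return c
E
python3 - <<'E'
from h import *
s=readout.get_state(); print(s)
for n in('top','side'):
    c=snap(n,n+'0'); print(n,c['K'],c['dist'],c['eye'],c['attitude'])
E
```

```text
{'time': 0.0, 'qpos': array([ 1.16999678e+00,  2.87198669e-01,  1.57818393e+00,  1.83701259e-05,
        1.27859669e+00, -1.49980830e-01]), 'dq': array([-9.96539878e-04,  2.00311547e-04,  7.28664546e-04, -3.40021333e-04,
       -8.44994455e-04,  1.87678673e-05]), 'joint_efforts': array([-1.02030037e-03, -4.05976152e+01, -2.92627949e+01, -2.10026578e-04,
        5.83627334e-03, -4.63519569e-06]), 'eef_pos': array([0.16722763, 0.65327714, 0.22992142]), 'tcp_rot': array([-0.43393754,  0.55935393,  0.43312453,  0.55787501]), 'contact_force': array([ 0.41669434, -0.48886518,  0.65250911]), 'wrist_torque': array([ 0.01252573,  0.01980443, -0.06033451]), 'opening': 0.9983658673126894}
top [[438.82157536   0.         324.51927491]
 [  0.         438.82157536 203.9575595 ]
 [  0.           0.           1.        ]] [0.01975375 0.         0.         0.         0.        ] [0.35825318 0.16955738 1.12927832] [-0.70510645  0.7052858  -0.06108841  0.04080486]
side [[425.40454018   0.         318.23818856]
 [  0.         425.40454018 201.90394839]
 [  0.           0.           1.        ]] [-0.08727683  0.          0.          0.          0.        ] [0.43721066 1.13431531 0.42837479] [-0.02977554  0.8212628  -0.56951407  0.01716255]
```

View pics/top0.png

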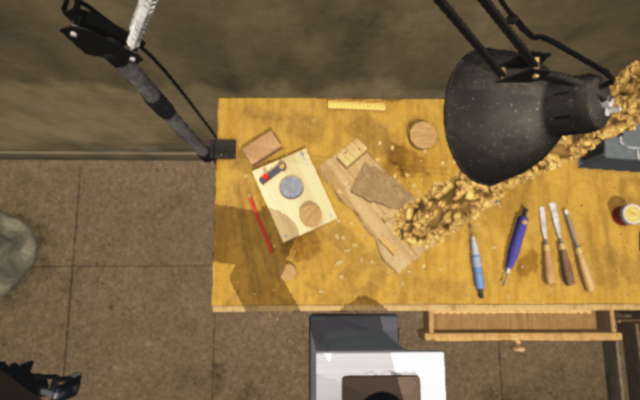

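View pics/side0.png

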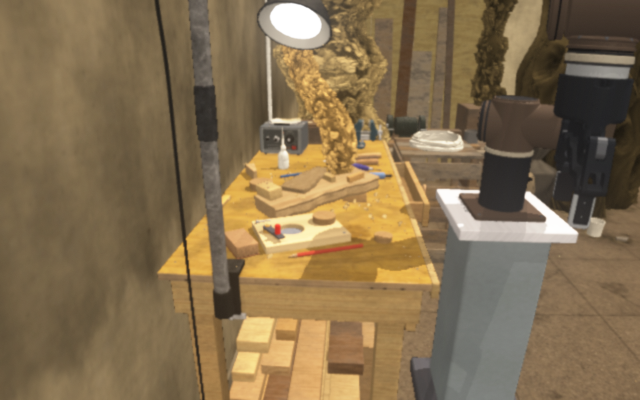

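The top view shows the board (about 255–340, 150–240) with a grey pocket near (291,187), the disc on it near (310,214), a red knob near (266,176), and lamp arms around them. Next I'll enlarge these.

```bash
python3 - <<'E'
import cv2
a=cv2.imread('pics/top0.png')[120:290,225:355]; cv2.imwrite('pics/top0c.png',cv2.resize(a,None,fx=4.5/1.3,fy=4.5/1.3,interpolation=cv2.INTER_CUBIC))
a=cv2.imread('pics/side0.png')[190:270,210:380]; cv2.imwrite('pics/side0c.png',cv2.resize(a,None,fx=4.5,fy=4.5,interpolation=cv2.INTER_CUBIC))
E
```

```text
(no output)
```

View pics/top0c.png

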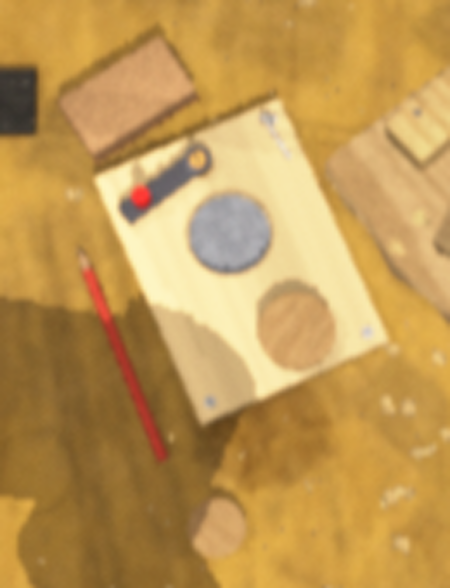

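View pics/side0c.png

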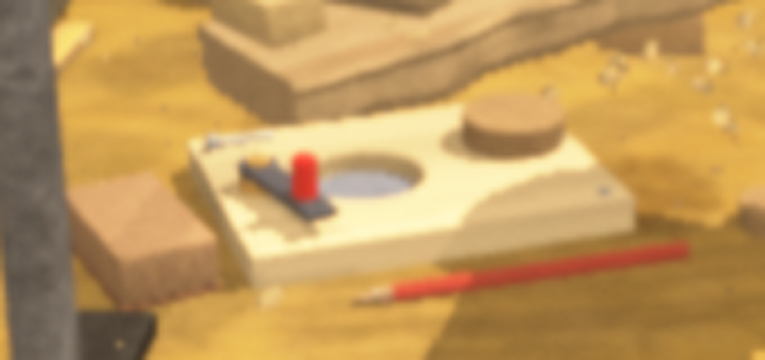

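The enlarged top crop shows these points:
- board corners at (97,177), (280,97), (387,342) and (204,425)
- pocket at (230,231)
- disc at (296,324)
- pivot screw at (203,159)
- knob top at (141,197)

The catch is open, and the burr is near (275,130).

```bash
cat >> h.py <<'E'
def ray(c,uv):
    p=cv2.undistortPoints(np.array([[uv]],float),c['K'],c['dist'])[0,0]
    return R.from_quat(c['attitude']).apply([p[0],p[1],1.])
def atz(c,uv,z):
    d=ray(c,uv); e=np.array(c['eye']); return e+d*(z-e[2])/d[2]
def proj(c,P):
    q=R.from_quat(c['attitude']).inv(); r=q.apply(np.atleast_2d(P)-np.array(c['eye']))
    return cv2.projectPoints(r,np.zeros(3),np.zeros(3),c['K'],c['dist'])[0][:,0]
def fitboard(w):
    # w world xy for corners in order ++ , +-, --, -+
    b=np.array([[.1,.075],[.1,-.075],[-.1,-.075],[-.1,.075]])
    wc=w.mean(0); H=(b).T@(w-wc); a=np.arctan2(H[0,1]-H[1,0],H[0,0]+H[1,1]); 
    Rm=np.array([[np.cos(a),-np.sin(a)],[np.sin(a),np.cos(a)]]); return wc,a,Rm,(w-wc)-b@Rm.T
E
python3 - <<'E'
from h import *
c=dict(np.load('pics/top0.npz'))
f=lambda x,y:(225+(x+.5)/3.4615-.5,120+(y+.5)/3.4615-.5)
w=np.array([atz(c,f(*p),.018)[:2] for p in[(97,177),(280,97),(387,342),(204,425)]])
wc,a,Rm,res=fitboard(w); print(wc,a,res*1e3)
np.set_printoptions(precision=4,suppress=True)
for n,p,z in[('pocket',(230,231),.018),('disc',(296,324),.036),('pivot',(203,159),.036),('knob',(141,197),.055)]:
    q=atz(c,f(*p),z); print(n,q,'board',Rm.T@(q[:2]-wc)*1e3)
# depth check
d=c['depth']
for n,p in[('pocket',(230,231)),('disc',(296,324)),('board',(250,290)),('knob',(141,197)),('bench',(60,330))]:
    u,v=f(*p); D=d[int(round(v)),int(round(u))]; print(n, D, np.array(c['eye'])+ray(c,(u,v))*D)
s=dict(np.load('pics/side0.npz'))
g=lambda x,y:(210+(x+.5)/4.5-.5,190+(y+.5)/4.5-.5)
def w3(x,y,z): return np.r_[wc+Rm@[x,y],z]
for n,P in[('cor',w3(.1,.075,.018)),('cor--',w3(-.1,-.075,.018)),('-+',w3(-.1,.075,.018)),('pocket',w3(.022,0,.018)),('knob',w3(.078,.05,.055))]:
    uv=proj(s,P)[0]; print(n,(uv+.5-[210,190])*4.5-.5)
E
```

```text
[0.54434308 0.21417398] 0.4168102898631236 [[ 0.25171405 -0.97889779]
 [ 1.59819379  0.44019494]
 [-0.84750117  1.95312017]
 [-1.00240667 -1.41441732]]
pocket [0.5652 0.2232 0.018 ] board [22.7007 -0.1707]
disc [0.4935 0.174  0.036 ] board [-62.7755 -16.1228]
pivot [0.6155 0.2426 0.036 ] board [76.5818 -2.832 ]
knob [0.5829 0.2854 0.055 ] board [64.1035 49.5469]
pocket 1.1330079 [0.5662 0.2235 0.0126]
disc 1.1003659 [0.4934 0.174  0.0364]
board 1.1208587 [0.5208 0.2081 0.0187]
knob 1.092012 [0.583  0.2855 0.0546]
bench 1.1300814 [0.4931 0.3495 0.0012]
cor [248.8271 256.0097]
cor-- [527.083   95.3914]
-+ [632.4688 198.1414]
pocket [361.2323 173.6388]
knob [278.1931 159.1181]
```

```bash
python3 - <<'E'
from h import *
np.set_printoptions(precision=4,suppress=True)
s=readout.get_state(); r=R.from_quat(s['tcp_rot']); M=r.as_matrix(); print(M)
push=np.array([.5652-.4935,.2232-.174]); print(np.hypot(*push)); push/=np.hypot(*push)
zd=np.array([-push[1],push[0],0])
for sg in(1,-1):
    T=np.stack([[0,0,-1],np.cross(sg*zd,[0,0,-1]),sg*zd],1); print(sg,(R.from_matrix(T)*r.inv()).as_rotvec())
c=dict(np.load('pics/top0.npz')); d=c['depth']
for u,v in[(222,148),(200,140),(170,105),(130,70),(90,35),(140,20),(460,30),(500,110),(520,50),(380,190),(355,152),(440,200)]:
    print((u,v), np.array(c['eye'])+ray(c,(u,v))*d[v,u])
print(readout.get_state()['time'])
E
```

```text
[[-0.0008 -0.9687  0.2482]
 [-0.0019  0.2482  0.9687]
 [-1.      0.0003 -0.0021]]
0.08695705836790943
1 [0.0022 0.     0.8522]
-1 [ 0.0001 -0.0027 -2.2894]
(222, 148) [0.6671 0.4036 0.0123]
(200, 140) [0.671  0.4458 0.0702]
(170, 105) [0.6693 0.443  0.3095]
(130, 70) [0.658  0.4473 0.4841]
(90, 35) [0.6564 0.4557 0.5878]
(140, 20) [0.6468 0.3715 0.6413]
(460, 30) [0.6219 0.004  0.6727]
(500, 110) [ 0.5668 -0.0817  0.571 ]
(520, 50) [ 0.6159 -0.079   0.6398]
(380, 190) [0.5456 0.0036 0.0782]
(355, 152) [0.6421 0.063  0.0728]
(440, 200) [ 0.4918 -0.0864  0.268 ]
0.1
```

The depth readings and the side view agree with the heights given. The lamp post stands at (0.67, 0.445), outside the sweep. The catch starts at about 0.27 rad. I'll go to a standoff behind the disc with the fingers partly open, so that they cradle it.

move_arm(commands=[[0,0,-0.2,24,-42,-10,150],[0,0,-0.34,48,-84,-20,150],[0,0,-0.48,72,-126,-30,150],[0,0,-0.62,96,-168,-40,150],[0,0,-0.76,120,-210,-50,150],[0,0,-0.9,144,-252,-60,150],[0,0,-1.04,168,-294,-70,150],[0,0,-1.18,192,-336,-80,150],[0,0,-1.32,216,-378,-90,150],[0,0,-1.46,240,-420,-95,150],[0,0,-1.6,264,-463,-100,150],[0,0,-1.74,288,-505,-110,150]], newtons=30)

```text
time: 1.3
eef_pos: [0.4562, 0.1465, 0.1203]
tcp_rot: [0.15, 0.691, -0.149, 0.691]
contact_force: [0.4, -0.2, -0.2]
opening: 0.413
```

```bash
cat >> h.py <<'E'
def need(target,zdir,sg=None):
    s=readout.get_state(); r=R.from_quat(s['tcp_rot']); zd=np.r_[zdir,0]/np.hypot(*zdir)
    out=[]
    for k in(1,-1):
        T=np.stack([[0,0,-1],np.cross(k*zd,[0,0,-1]),k*zd],1); out.append((R.from_matrix(T)*r.inv()).as_rotvec())
    np.set_printoptions(precision=4,suppress=True)
    print('t',s['time'],'pos',s['eef_pos'],'q',s['qpos'],'open',s['opening'],'F',s['contact_force'])
    print('rot',out,'shift',(np.array(target)-s['eef_pos'])*1e3)
E
python3 - <<'E'
from h import *
need([.4556,.148,.06],[-.566,.825])
snap('side','side1');snap('top','top1')
E
```

```text
t 1.3 pos [0.4562 0.1465 0.1203] q [ 0.0977 -0.0251  2.1391  0.0017  1.0277  0.5228] open 0.4129049405823945 F [ 0.3877 -0.211  -0.2221]
rot [array([-0.0002, -0.002 ,  2.598 ]), array([-0.0015,  0.0001, -0.5436])] shift [ -0.5774   1.5191 -60.305 ]
```

move_arm(commands=[[0,0,-0.15,0,1,-15,150],[0,0,-0.3,-1,1,-30,150],[0,0,-0.44,-1,1,-45,150],[0,0,-0.544,-1,1.5,-60,150],[0,0,-0.544,-1,1.5,-60,150],[0,0,-0.544,-1,1.5,-60,150]])

```text
time: 2.0
eef_pos: [0.4554, 0.1457, 0.0589]
tcp_rot: [0.329, 0.627, -0.33, 0.624]
contact_force: [0.1, -0.2, -0.4]
opening: 0.413
```

```bash
python3 - <<'E'
from h import *
need([.4556,.148,.021],[-.566,.825])
snap('side','side2');snap('top','top2')
a=cv2.imread('pics/top2.png')[120:290,225:405]; a=cv2.resize(a,None,fx=3.4,fy=3.4,interpolation=cv2.INTER_CUBIC)
b=cv2.imread('pics/side2.png')[140:270,230:430]; b=cv2.resize(b,None,fx=4,fy=4,interpolation=cv2.INTER_CUBIC)
cv2.imwrite('pics/top2c.png',a);cv2.imwrite('pics/side2c.png',b)
E
```

```text
t 2.0 pos [0.4554 0.1457 0.0589] q [0.0962 0.0767 2.1689 0.002  0.8992 1.065 ] open 0.4133023230632407 F [ 0.1099 -0.1761 -0.4088]
rot [array([-0.0053,  0.0019, -3.1411]), array([-0.0012, -0.0034,  0.0005])] shift [  0.1884   2.3158 -37.9297]
```

View pics/side2c.png

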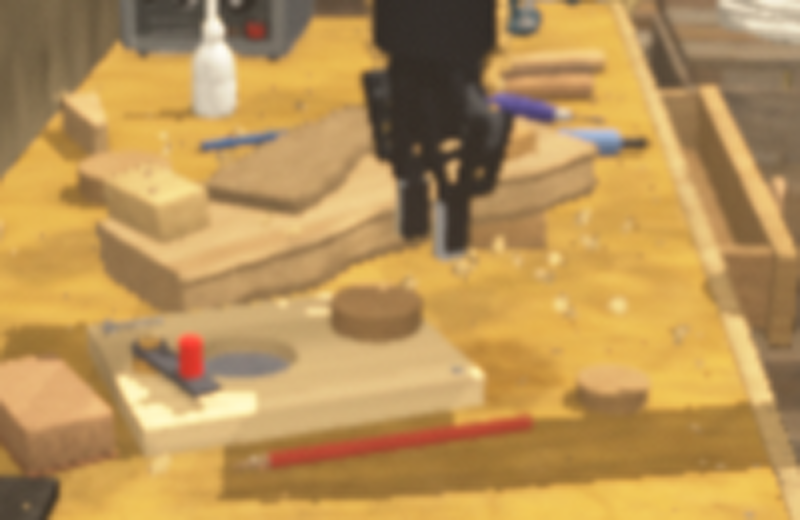

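View pics/top2.png

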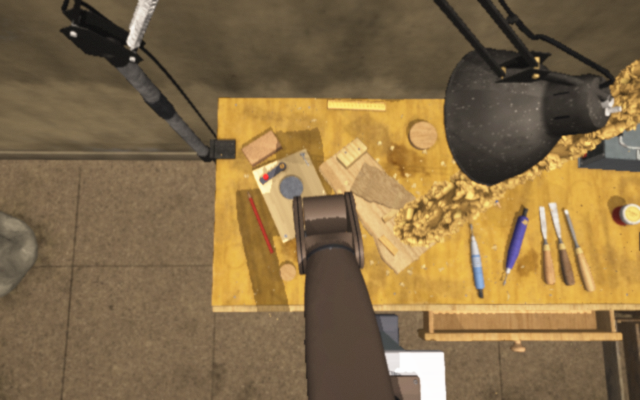

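The side crop shows the open fingertips at (410,237) and (448,256), behind the disc at (376,310). The catch is at (190,360) and untouched. I'll check the fingertip projection before descending.

```bash
python3 - <<'E'
from h import *
s=readout.get_state(); c=dict(np.load('pics/side2.npz')); M=R.from_quat(s['tcp_rot']).as_matrix(); p=s['eef_pos']
for o in(-.032,-.0175,.0175,.032):
  for y in(-.011,.011):
    uv=proj(c,p+M[:,2]*o+M[:,1]*y)[0]; print(o,y,(uv+.5-[230,140])*4-.5)
print((proj(c,[.4935,.174,.036])[0]-[230,140])*4, M[:,1])
E
```

```text
-0.032 -0.011 [473.16966088 260.25185189]
-0.032 0.011 [442.87209092 266.70123236]
-0.0175 -0.011 [459.8975909  252.96849451]
-0.0175 0.011 [429.80143274 259.27025543]
0.0175 -0.011 [429.03996049 236.03754372]
0.0175 0.011 [399.42747649 242.00366862]
0.032 -0.011 [416.72249126 229.2803283 ]
0.032 0.011 [387.30906325 235.11542416]
[364.97314641 296.98188835] [ 8.25445604e-01  5.64481664e-01 -7.93503262e-05]
```

```bash
python3 - <<'E'
from h import *
np.set_printoptions(precision=4,suppress=True)
def cloud(c):
    d=c['depth']; v,u=np.mgrid[0:400,0:640]
    p=cv2.undistortPoints(np.stack([u,v],-1).reshape(-1,1,2).astype(float),c['K'],c['dist'])[:,0]
    P=np.c_[p,np.ones(len(p))]*d.reshape(-1,1); return (R.from_quat(c['attitude']).apply(P)+c['eye']).reshape(400,640,3)
for n in('side0','top0'):
    c=dict(np.load(f'pics/{n}.npz')); P=cloud(c); ok=c['depth']>0
    m=ok&(np.hypot(P[...,0]-.4935,P[...,1]-.174)<.05)&(P[...,2]>.030)&(P[...,2]<.042)
    q=P[m]; print(n,len(q),q.mean(0),q.min(0),q.max(0))
    t=q[:,:2].astype(np.float32); print(cv2.minEnclosingCircle(t))
    m=ok&(np.hypot(P[...,0]-.5652,P[...,1]-.2232)<.04)&(P[...,2]<.0135)
    q=P[m]; print(' pocket',len(q),q.mean(0),cv2.minEnclosingCircle(q[:,:2].astype(np.float32)))
    hsv=cv2.cvtColor(c['color'],cv2.COLOR_RGB2HSV); 
    m=ok&(np.hypot(P[...,0]-.583,P[...,1]-.2854)<.03)&(c['color'][...,0]>150)&(c['color'][...,1]<80)&(P[...,2]>.03); q=P[m]; print(' knob',len(q),q.mean(0),q.min(0),q.max(0))
g=lambda x,y:(210+(x+.5)/4.5-.5,190+(y+.5)/4.5-.5)
c=dict(np.load('pics/side0.npz'))
w=np.array([.54434,.21417]);a=.4168;Rm=np.array([[np.cos(a),-np.sin(a)],[np.sin(a),np.cos(a)]])
im=cv2.resize(c['color'][190:270,210:380,::-1],None,fx=4.5,fy=4.5,interpolation=cv2.INTER_CUBIC)
def dr(pts,z,col):
    W=np.c_[(w+np.array(pts)@Rm.T),np.full(len(pts),z)]; uv=(proj(c,W)+.5-[210,190])*4.5-.5
    cv2.polylines(im,[uv.round().astype(np.int32)],True,col,1)
t=np.linspace(0,2*np.pi,60)
dr([[.1,.075],[.1,-.075],[-.1,-.075],[-.1,.075]],.018,(255,0,0))
dr(np.c_[.022+.032*np.cos(t),.032*np.sin(t)],.018,(0,255,0))
dr(np.c_[-.0628+.0285*np.cos(t),-.0161+.0285*np.sin(t)],.036,(0,0,255))
dr(np.c_[-.0628+.0285*np.cos(t),-.0161+.0285*np.sin(t)],.018,(0,0,255))
cv2.imwrite('pics/side0ov.png',im)
E
```

```text
side0 214 [0.487  0.1793 0.036 ] [0.4597 0.1438 0.0301] [0.5143 0.203  0.0386]
((0.48757871985435486, 0.1727811098098755), 0.030524104833602905)
 pocket 578 [ 0.566   0.2167 -0.2914] ((0.5652052164077759, 0.22311393916606903), 0.040027961134910583)
 knob 37 [0.5835 0.2912 0.043 ] [0.579  0.2885 0.0327] [0.5886 0.2939 0.0539]
top0 396 [0.4902 0.1738 0.0365] [0.4638 0.1468 0.0309] [0.5172 0.202  0.0417]
((0.4902609586715698, 0.17380569875240326), 0.02841205522418022)
 pocket 470 [0.5671 0.2244 0.0069] ((0.5656289458274841, 0.22007575631141663), 0.03591908514499664)
 knob 24 [0.583  0.2858 0.049 ] [0.5794 0.2801 0.0315] [0.587  0.2935 0.0614]
```

View pics/side0ov.png

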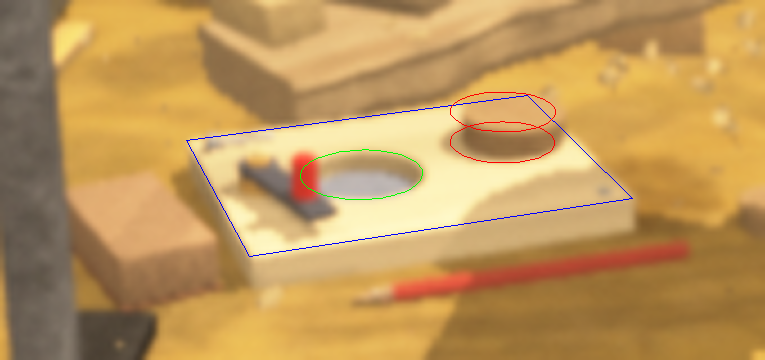

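The overlay shows the board and pocket fitting the side view. The disc outline is about 10 crop pixels too far left, so my disc x is about 4 mm too large. I'll redraw with the top depth cloud.

```bash
python3 - <<'E'
from h import *
np.set_printoptions(precision=4,suppress=True)
w=np.array([.54434,.21417]);a=.4168;Rm=np.array([[np.cos(a),-np.sin(a)],[np.sin(a),np.cos(a)]])
t=np.linspace(0,2*np.pi,60)
out=[]
for n,x0,y0,sx,sy,S in(('top0',265,165,80,80,7),('side0',290,190,100,60,5.6)):
    c=dict(np.load(f'pics/{n}.npz'))
    im=cv2.resize(c['color'][y0:y0+sy,x0:x0+sx,::-1],(560,560*sy//sx),interpolation=cv2.INTER_CUBIC); S=560/sx
    for z,col in((.036,(0,0,255)),(.018,(255,0,0))):
        W=np.c_[.4895+.0285*np.cos(t),.1735+.0285*np.sin(t),0*t+z]; uv=(proj(c,W)+.5-[x0,y0])*S-.5
        cv2.polylines(im,[uv.round().astype(np.int32)],True,col,1)
    cv2.imwrite(f'pics/{n}ov2.png',im)
E
```

```text
(no output)
```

View pics/top0ov2.png

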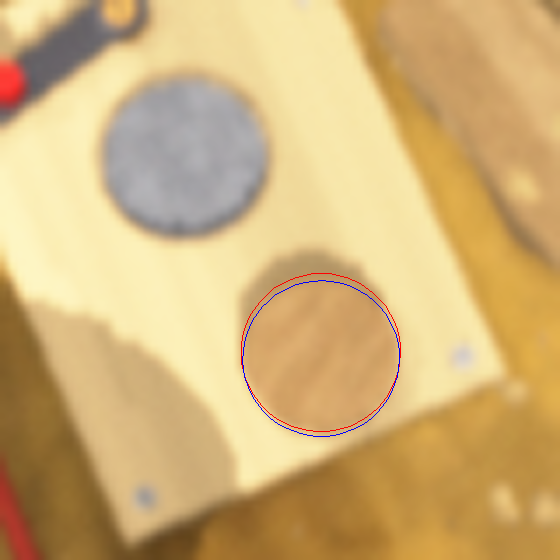

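View pics/side0ov2.png

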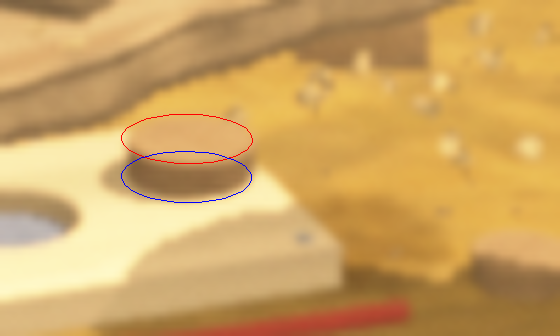

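With the disc at (0.4890, 0.1735) the outlines fit in both views; the shadow had misled my first reading. Now I'll lower the fingers behind it.

move_arm(commands=[[0,0,-0.02,-3.5,1,0,150],[0,0,-0.024,-7,2,0,150],[0,0,-0.024,-7,2,-12,150],[0,0,-0.024,-7,2,-24,150],[0,0,-0.024,-7,2,-36,150],[0,0,-0.024,-7,2,-37,150],[0,0,-0.024,-7,2,-37,150]])

```text
time: 2.8
eef_pos: [0.4487, 0.1475, 0.0218]
tcp_rot: [0.337, 0.623, -0.338, 0.62]
contact_force: [1.3, -0.1, -0.7]
opening: 0.413
```

```bash
python3 - <<'E'
from h import *
need([.4486,.1473,.0215],[-.5463,.8376])
snap('side','side3')
b=cv2.imread('pics/side3.png')[140:270,230:430]; b=cv2.resize(b,None,fx=4,fy=4,interpolation=cv2.INTER_CUBIC)
cv2.imwrite('pics/side3c.png',b)
E
```

```text
t 2.8 pos [0.4487 0.1475 0.0218] q [0.1016 0.136  2.1917 0.0021 0.817  1.0952] open 0.4131546928518815 F [ 1.3412 -0.0761 -0.7495]
rot [array([-0.0051,  0.0019, -3.1394]), array([-0.0012, -0.0032,  0.0022])] shift [-0.096  -0.239  -0.3247]
```

View pics/side3c.png

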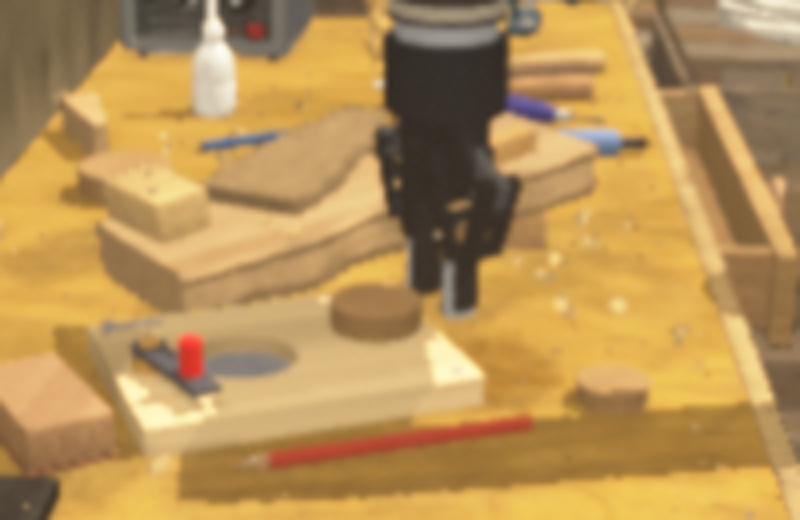

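The side crop shows the fingers low behind the disc, at (428,290) and (460,310), with a gap before contact. First I'll push part of the way.

move_arm(commands=[[0,0,0,5,3.3,0,150],[0,0,0,10,6.5,0,150],[0,0,0,14,9.1,0,150],[0,0,0,18,11.7,0,150],[0,0,0,22,14.3,0,150],[0,0,0,26,17,0,150],[0,0,0,31,20.2,0,150],[0,0,0,36,23.5,0,150],[0,0,0,41,26.7,0,150],[0,0,0,46,30,0,150],[0,0,0,50,32.6,0,150],[0,0,0,54,35.2,0,150]])

```text
time: 4.05
eef_pos: [0.5036, 0.183, 0.0224]
tcp_rot: [0.337, 0.622, -0.337, 0.621]
contact_force: [-1.5, -0.4, 0.7]
opening: 0.411
```

```bash
python3 - <<'E'
from h import *
need([.4486,.1473,.0215],[-.5463,.8376])
snap('side','side4')
b=cv2.imread('pics/side4.png')[140:270,230:430]; b=cv2.resize(b,None,fx=4,fy=4,interpolation=cv2.INTER_CUBIC)
cv2.imwrite('pics/side4c.png',b)
E
```

```text
t 4.05 pos [0.5036 0.183  0.0224] q [0.1584 0.2589 2.0411 0.0021 0.8434 1.152 ] open 0.4109628252984857 F [-1.4876 -0.4375  0.7032]
rot [array([-0.0033,  0.002 , -3.1394]), array([-0.0013, -0.0021,  0.0021])] shift [-54.9552 -35.7072  -0.904 ]
```

View pics/side4c.png

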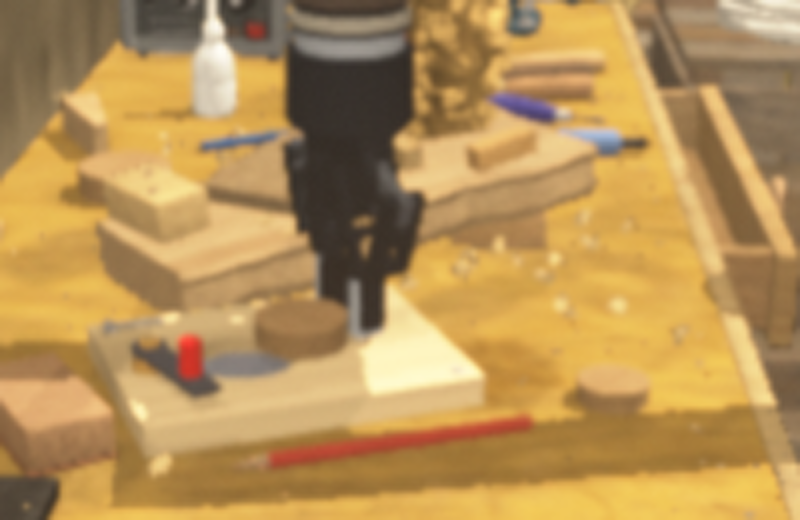

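The side crop shows the disc cradled against the fingers at about (301,325), its front over the pocket edge. I'll fit its position from this view.

```bash
python3 - <<'E'
from h import *
s=readout.get_state();M=R.from_quat(s['tcp_rot']).as_matrix();p=s['eef_pos']
c=dict(np.load('pics/side4.npz')); t=np.linspace(0,2*np.pi,60)
for d in(.0305,.0335):
    x=p[:2]+M[:2,1]*d*np.sign(M[0,1]); im=cv2.resize(c['color'][190:250,260:360,::-1],(800,480),interpolation=cv2.INTER_CUBIC)
    for z,col in((.036,(0,0,255)),(.018,(255,0,0))):
        W=np.c_[x[0]+.0285*np.cos(t),x[1]+.0285*np.sin(t),0*t+z]; uv=(proj(c,W)+.5-[260,190])*8-.5
        cv2.polylines(im,[uv.round().astype(np.int32)],True,col,1)
    cv2.imwrite(f'pics/s4ov{int(d*1e4)}.png',im); print(x)
    print('to pocket',np.array([.565,.2232])-x)
E
```

```text
[0.52993371 0.1999195 ]
to pocket [0.03506629 0.0232805 ]
[0.53245011 0.20155283]
to pocket [0.03254989 0.02164717]
```

View pics/s4ov335.png

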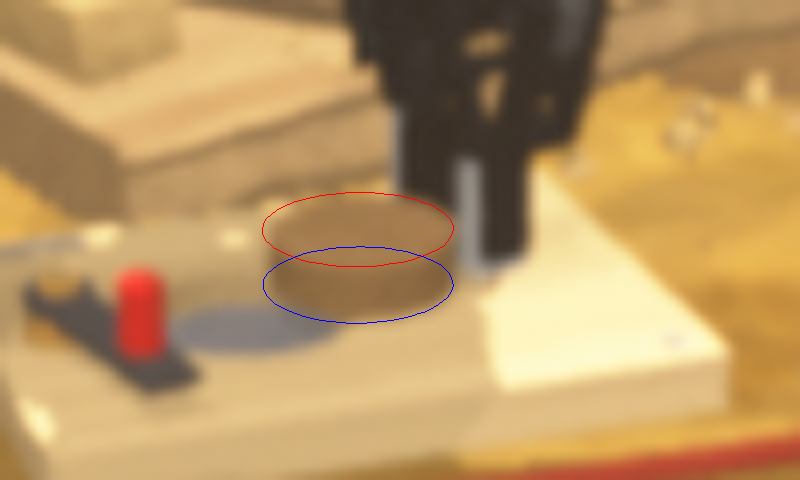

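The overlay fits at 33.5 mm ahead of the TCP, so about (32.5, 21.6) mm remains. I'll push most of it slowly.

move_arm(commands=[[0,0,0,3,2,0,150],[0,0,0,6,4,0,150],[0,0,0,9,6,0,150],[0,0,0,12,8,0,150],[0,0,0,15,10,0,150],[0,0,0,18,12,0,150],[0,0,0,20.5,13.7,0,150],[0,0,0,23,15.3,0,150],[0,0,0,25,16.7,0,150],[0,0,0,27,18,0,150],[0,0,0,29,19.3,0,150],[0,0,0,30,20,0,150]])

```text
time: 5.3
eef_pos: [0.5346, 0.2034, 0.0226]
tcp_rot: [0.338, 0.622, -0.337, 0.621]
contact_force: [0.7, 0.1, 0.3]
opening: 0.414
```

```bash
python3 - <<'E'
from h import *
need([.4486,.1473,.0215],[-.5463,.8376])
c=snap('side','side5')
im=cv2.resize(c['color'][190:250,260:360,::-1],(800,480),interpolation=cv2.INTER_CUBIC)
cv2.imwrite('pics/side5c.png',im)
E
```

```text
t 5.3 pos [0.5346 0.2034 0.0226] q [0.1855 0.3253 1.9539 0.0025 0.8625 1.1789] open 0.4139582295384499 F [0.7051 0.1196 0.2691]
rot [array([-0.0007,  0.0028, -3.1394]), array([-0.0018, -0.0004,  0.0022])] shift [-85.9655 -56.1407  -1.1194]
```

View pics/side5c.png

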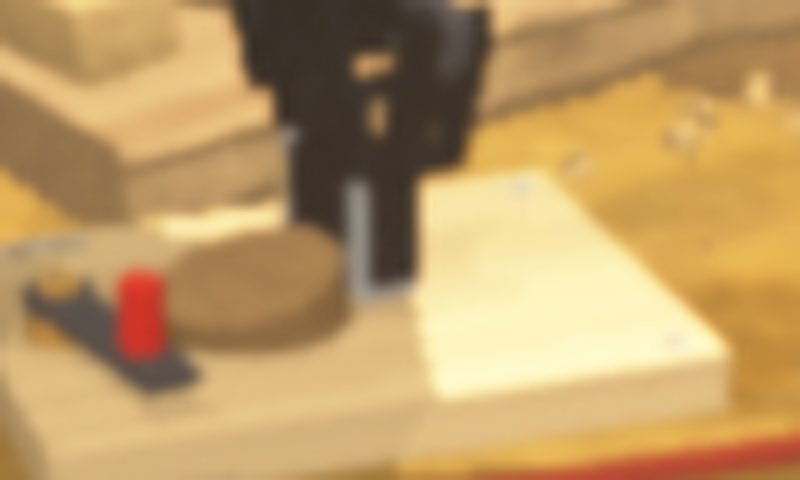

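The picture shows the disc tilted slightly, its front in the pocket and its back edge (right side, near (335,270)) still on the rim. I'll keep pushing a few more millimetres.

move_arm(commands=[[0,0,0,1,0.7,0,150],[0,0,0,2,1.3,0,150],[0,0,0,3,2,0,150],[0,0,0,4,2.6,0,150],[0,0,0,4,2.6,0,150]])

```text
time: 5.85
eef_pos: [0.5387, 0.2061, 0.0228]
tcp_rot: [0.338, 0.622, -0.337, 0.621]
contact_force: [-1.1, -0.3, 1.6]
opening: 0.412
```

```bash
python3 - <<'E'
from h import *
need([.4486,.1473,.0215],[-.5463,.8376])
c=snap('side','side6')
im=cv2.resize(c['color'][190:250,260:360,::-1],(800,480),interpolation=cv2.INTER_CUBIC)
cv2.imwrite('pics/side6c.png',im)
E
```

```text
t 5.85 pos [0.5387 0.2061 0.0228] q [0.1888 0.3339 1.9419 0.0023 0.8661 1.1822] open 0.41227412631505955 F [-1.058  -0.2994  1.6245]
rot [array([-0.001 ,  0.0026, -3.1395]), array([-0.0017, -0.0007,  0.002 ])] shift [-90.0605 -58.7831  -1.3114]
```

View pics/side6c.png

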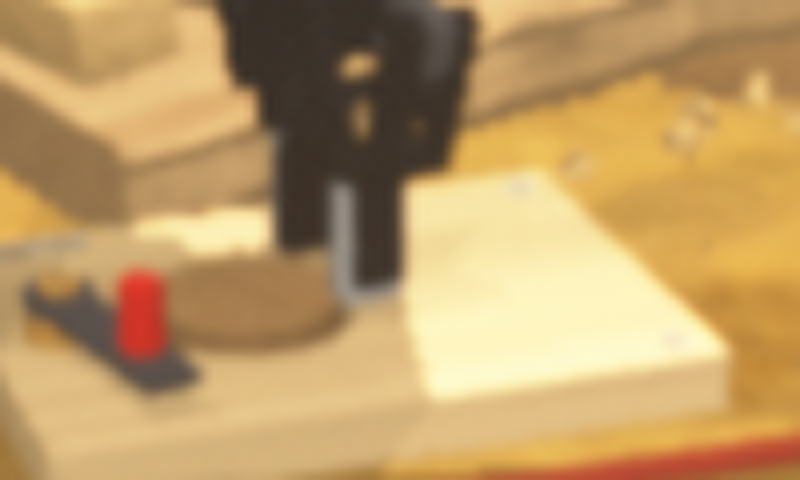

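The disc now looks seated or nearly so. I'll back off and rise to check.

move_arm(commands=[[0,0,0,-6,-4,0,150],[0,0,0,-15,-10,0,150],[0,0,0,-20,-13,15,150],[0,0,0,-20,-13,45,255],[0,0,0,-40,-20,75,255],[0,0,0,-60,-40,80,255],[0,0,0,-60,-40,80,255]])

```text
time: 6.6
eef_pos: [0.4766, 0.1648, 0.1034]
tcp_rot: [0.338, 0.622, -0.337, 0.621]
contact_force: [-0.8, 0.9, -0.2]
opening: 0.004
```

```bash
python3 - <<'E'
from h import *
need([.4486,.1473,.0215],[-.5463,.8376])
t=np.linspace(0,2*np.pi,60)
for n,x0,y0 in(('side',260,190),('top',245,150)):
    c=snap(n,n+'7'); im=cv2.resize(c['color'][y0:y0+60,x0:x0+100,::-1],(800,480),interpolation=cv2.INTER_CUBIC)
    cv2.imwrite(f'pics/{n}7c.png',im)
    d=c['depth']; v,u=np.mgrid[0:400,0:640]
    p=cv2.undistortPoints(np.stack([u,v],-1).reshape(-1,1,2).astype(float),c['K'],c['dist'])[:,0]
    P=(R.from_quat(c['attitude']).apply(np.c_[p,np.ones(len(p))]*d.reshape(-1,1))+c['eye'])
    m=(np.hypot(P[:,0]-.565,P[:,1]-.2232)<.02)&(d.ravel()>0); q=P[m]; A=np.c_[q[:,:2]-[.565,.2232],np.ones(len(q))]
    print(n,len(q),np.linalg.lstsq(A,q[:,2],rcond=None)[0],np.std(q[:,2]))
E
```

```text
t 6.6 pos [0.4766 0.1648 0.1034] q [0.1308 0.0579 2.0904 0.0017 0.9932 1.1257] open 0.003726615542038763 F [-0.7506  0.9188 -0.1999]
rot [array([-0.0002,  0.0022, -3.1386]), array([-0.0014, -0.0002,  0.003 ])] shift [-28.0153 -17.5442 -81.9401]
side 144 [-0.3028 -0.2722 -0.1496] 0.2106850433686202
top 30 [-0.0129  0.0243  0.0247] 0.0024421747379046637
```

View pics/side7c.png

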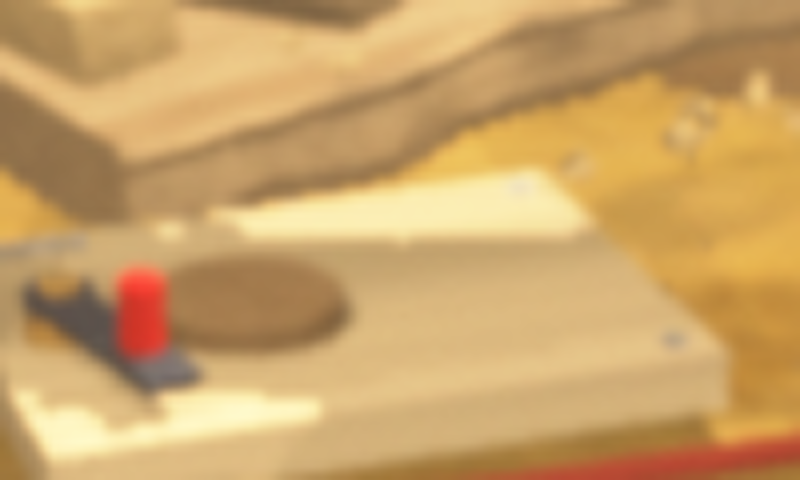

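View pics/top7c.png

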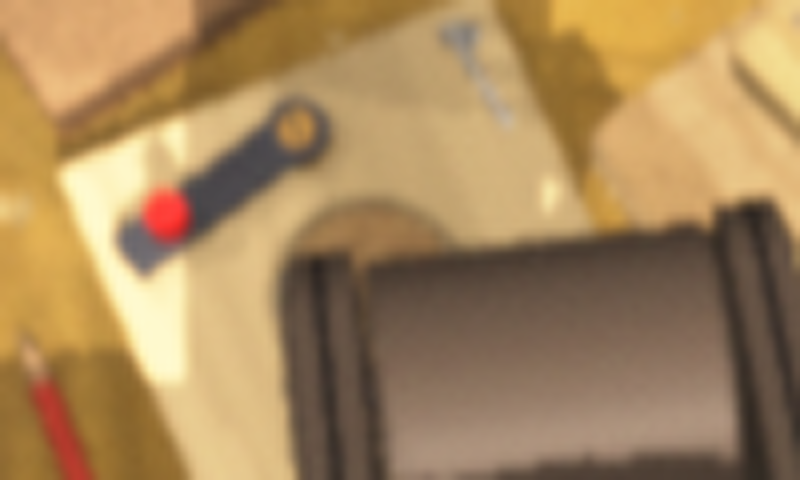

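The disc lies flat in the pocket: its top reads about 24.7 mm against 24 expected, level in the side view, and the catch is unmoved. In the top crop the knob is at (167,216) and the pivot at (296,130). Next I go to the far side of the knob.

```bash
cat >> h.py <<'E'
W0=np.array([.54434,.21417]);A0=.4168
PIV=np.array([.6155,.2450])
def kn(th,back=17.5,r=50):
    a=A0+th; rad=np.array([-np.sin(a),np.cos(a)]); t=np.array([-np.cos(a),-np.sin(a)])
    return PIV+rad*r/1e3-t*back/1e3, a   # tcp xy, yaw of tool y axis
def rows(ths,backs,z):
    s=readout.get_state(); M=R.from_quat(s['tcp_rot']).as_matrix(); y0=np.arctan2(M[1,1],M[0,1])
    for th,b in zip(ths,backs):
        p,a=kn(th,b); print(round(th,2),b,'rz %.3f'%(a-y0),'d',np.round((np.r_[p,z]-s['eef_pos'])*1e3,1))
E
python3 - <<'E'
from h import *
rows([.25,.25],[26,26],.1)
c=dict(np.load('pics/top7.npz')); f=lambda x,y:(245+(x+.5)/8-.5,150+(y+.5)/8-.5)
print(atz(c,f(167,213),.055),atz(c,f(297,130),.036))
c=dict(np.load('pics/side7.npz')); f=lambda x,y:(260+(x+.5)/8-.5,190+(y+.5)/8-.5)
print(proj(c,[.584,.2838,.055]),proj(c,[.583,.286,.055]),f(142,275), proj(c,[.6155,.245,.036]),f(60,285))
E
```

```text
0.25 26 rz 0.092 d [127.  134.7  -2.6]
0.25 26 rz 0.092 d [127.  134.7  -2.6]
[0.58383487 0.28529979 0.055     ] [0.61488619 0.2466442  0.036     ]
[[277.16183358 223.75104318]] [[277.45438399 224.16445724]] (277.3125, 223.9375) [[266.5419294  224.17354967]] (267.0625, 225.1875)
```

move_arm(commands=[[0,0,0.03,20,20,10,255],[0,0,0.06,45,47,15,255],[0,0,0.09,70,75,15,255],[0,0,0.09,95,102,10,255],[0,0,0.092,115,123,0,255],[0,0,0.092,127,136,0,255],[0,0,0.092,127,136,0,255]])

```text
time: 7.4
eef_pos: [0.6057, 0.3033, 0.1007]
tcp_rot: [0.309, 0.637, -0.308, 0.636]
contact_force: [1.0, 0.0, 0.3]
opening: -0.001
```

```bash
sed -i 's/PIV=np.array(.*/PIV=np.array([.6151,.2460])/' h.py; python3 - <<'E'
from h import *
need([0,0,0],[-.5463,.8376])
rows([.25],[26],.039)
for n,x0,y0 in(('side',240,160),):
    c=snap(n,n+'8'); im=cv2.resize(c['color'][y0:y0+90,x0:x0+120,::-1],(800,600),interpolation=cv2.INTER_CUBIC)
    cv2.imwrite(f'pics/{n}8c.png',im)
E
```

```text
t 7.4 pos [0.6057 0.3033 0.1007] q [0.3139 0.4164 1.6604 0.0026 1.0657 1.215 ] open -0.0010847736097607517 F [0.9779 0.006  0.3436]
rot [array([ 0.0023, -0.003 ,  3.0512]), array([-0.002 , -0.0015, -0.0904])] shift [-605.6834 -303.2962 -100.6651]
0.25 26 rz -0.002 d [ -1.1  -1.9 -61.7]
```

View pics/side8c.png

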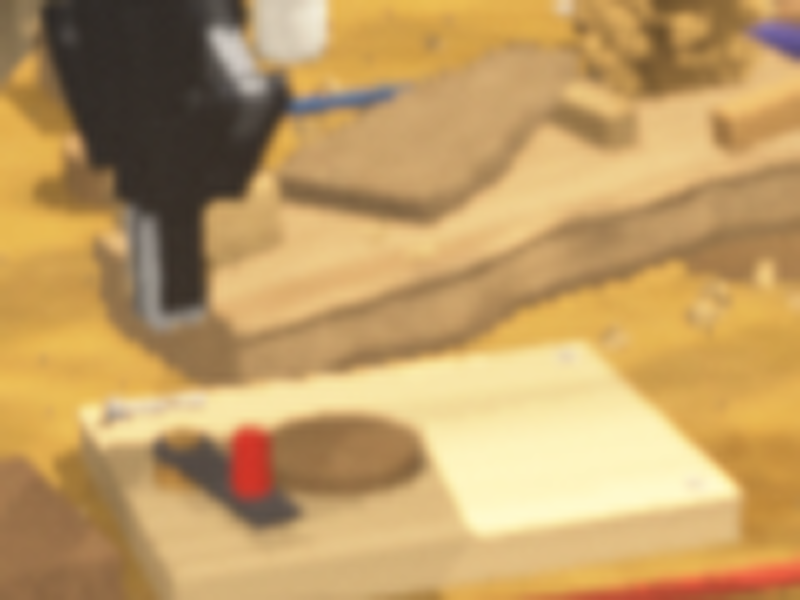

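The view shows the disc level in the pocket at (348,452) and the knob at (251,463), with the shut fingers up and left of the knob. Now I descend beside the knob.

move_arm(commands=[[0,0,0,0,-1,-15,255],[0,0,0,0,-1,-30,255],[0,0,0,0,-1,-45,255],[0,0,0,0,-1,-58,255],[0,0,0,0,-1,-62,255],[0,0,0,0,-1,-62,255]])

```text
time: 8.05
eef_pos: [0.6042, 0.3009, 0.0375]
tcp_rot: [0.308, 0.638, -0.309, 0.635]
contact_force: [-0.3, -0.1, 0.3]
opening: 0.002
```

```bash
python3 - <<'E'
from h import *
need([0,0,0],[-.5463,.8376])
rows([.25,.25,.25,.35,.45,.55,.65,.75,.85,.95,1.05,1.15],[23,19,17.5]+[17]*9,.039)
for n,x0,y0 in(('side',240,160),):
    c=snap(n,n+'9'); im=cv2.resize(c['color'][y0:y0+90,x0:x0+120,::-1],(800,600),interpolation=cv2.INTER_CUBIC)
    cv2.imwrite(f'pics/{n}9c.png',im)
E
```

```text
t 8.05 pos [0.6042 0.3009 0.0375] q [0.3113 0.4936 1.6844 0.0024 0.9675 1.213 ] open 0.0015182974507553814 F [-0.2604 -0.0919  0.2799]
rot [array([ 0.0067, -0.0013,  3.0517]), array([-0.0008, -0.0044, -0.0898])] shift [-604.1574 -300.9286  -37.5162]
0.25 23 rz -0.001 d [-1.9 -1.4  1.5]
0.25 19 rz -0.001 d [-5.1 -3.9  1.5]
0.25 17.5 rz -0.001 d [-6.2 -4.8  1.5]
0.35 17 rz 0.099 d [-11.5  -7.1   1.5]
0.45 17 rz 0.199 d [-16.2  -9.6   1.5]
0.55 17 rz 0.299 d [-20.6 -12.5   1.5]
0.65 17 rz 0.399 d [-24.6 -15.9   1.5]
0.75 17 rz 0.499 d [-28.3 -19.6   1.5]
0.85 17 rz 0.599 d [-31.7 -23.7   1.5]
0.95 17 rz 0.699 d [-34.6 -28.2   1.5]
1.05 17 rz 0.799 d [-37.  -32.8   1.5]
1.15 17 rz 0.899 d [-39.  -37.7   1.5]
```

View pics/side9c.png

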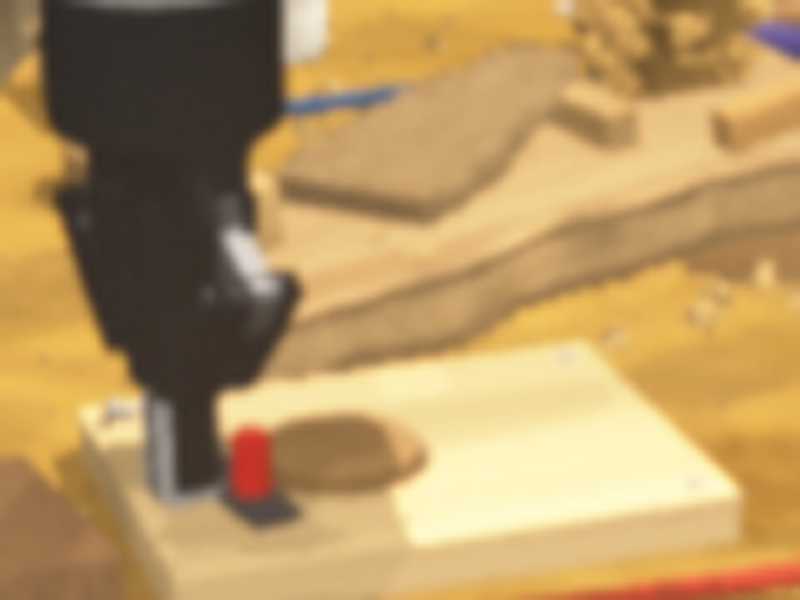

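The fingers stand just left of the knob at (180,490), clear of it and of the pivot screw. I'll push along the arc.

move_arm(commands=[[0,0,0,-3,-2.3,1.5,255],[0,0,0,-6,-4.7,1.5,255],[0,0,0.05,-9,-6,1.5,255],[0,0,0.1,-11.5,-7.1,1.5,255],[0,0,0.2,-16.2,-9.6,1.5,255],[0,0,0.3,-20.6,-12.5,1.5,255],[0,0,0.4,-24.6,-15.9,1.5,255],[0,0,0.5,-28.3,-19.6,1.5,255],[0,0,0.6,-31.7,-23.7,1.5,255],[0,0,0.7,-34.6,-28.2,1.5,255],[0,0,0.8,-37,-32.8,1.5,255],[0,0,0.85,-38,-35.3,1.5,255]])

```text
time: 9.3
eef_pos: [0.5666, 0.2661, 0.0411]
tcp_rot: [0.018, 0.708, -0.018, 0.706]
contact_force: [-1.2, 2.2, -0.1]
opening: 0.002
```

```bash
python3 - <<'E'
from h import *
need([0,0,0],[-.5463,.8376])
rows([1.1,1.15,1.2,1.25,1.3,1.35,1.4,1.45,1.5,1.54,1.58,1.6,1.65],[17.5]*13,.039)
for n,x0,y0 in(('side',240,160),):
    c=snap(n,n+'10'); im=cv2.resize(c['color'][y0:y0+90,x0:x0+120,::-1],(800,600),interpolation=cv2.INTER_CUBIC)
    cv2.imwrite(f'pics/{n}10c.png',im)
E
```

```text
t 9.3 pos [0.5666 0.2661 0.0411] q [0.277  0.3972 1.8136 0.0005 0.9327 0.327 ] open 0.0017741510775886034 F [-1.2141  2.1799 -0.1366]
rot [array([ 0.0022, -0.0009,  2.199 ]), array([-0.0008, -0.0018, -0.9426])] shift [-566.6339 -266.1027  -41.1057]
1.1 17.5 rz -0.004 d [-0.5  0.1 -2.1]
1.15 17.5 rz 0.046 d [-1.5 -2.4 -2.1]
1.2 17.5 rz 0.096 d [-2.3 -4.9 -2.1]
1.25 17.5 rz 0.146 d [-3.  -7.5 -2.1]
1.3 17.5 rz 0.196 d [ -3.5 -10.1  -2.1]
1.35 17.5 rz 0.246 d [ -4.  -12.7  -2.1]
1.4 17.5 rz 0.296 d [ -4.3 -15.3  -2.1]
1.45 17.5 rz 0.346 d [ -4.5 -17.9  -2.1]
1.5 17.5 rz 0.396 d [ -4.5 -20.6  -2.1]
1.54 17.5 rz 0.436 d [ -4.4 -22.7  -2.1]
1.58 17.5 rz 0.476 d [ -4.3 -24.8  -2.1]
1.6 17.5 rz 0.496 d [ -4.2 -25.9  -2.1]
1.65 17.5 rz 0.546 d [ -3.8 -28.5  -2.1]
```

View pics/side10c.png

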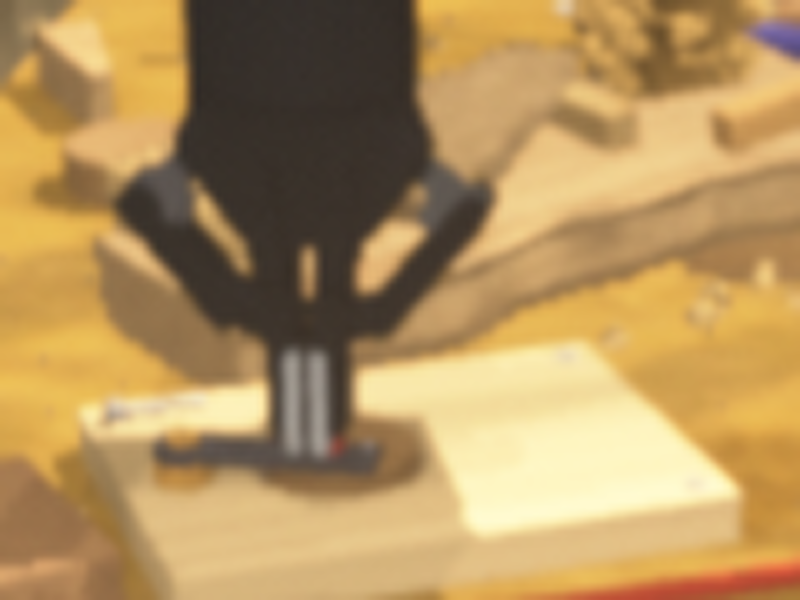

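The catch has swung to about 1.1 rad, the knob is being pushed at (338,445), and the forces are small. I'll continue to the stop slowly.

move_arm(commands=[[0,0,0.05,-2.5,-2.4,-1,255],[0,0,0.1,-3.5,-5,-2,255],[0,0,0.15,-4.5,-8,-2,255],[0,0,0.2,-5,-10.5,-2,255],[0,0,0.25,-5.5,-13,-2,255],[0,0,0.3,-5.8,-15.7,-2,255],[0,0,0.35,-6,-18.3,-2,255],[0,0,0.4,-6,-21,-2,255],[0,0,0.44,-6,-23,-2,255],[0,0,0.47,-5.8,-25,-2,255],[0,0,0.49,-5.7,-26.5,-2,255]])

```text
time: 10.45
eef_pos: [0.5614, 0.2395, 0.0399]
tcp_rot: [-0.155, 0.69, 0.154, 0.69]
contact_force: [1.1, 2.2, 1.3]
opening: 0.004
```

```bash
python3 - <<'E'
from h import *
need([0,0,0],[-.5463,.8376])
rows([1.6,1.65],[17.5]*2,.039)
for n,x0,y0 in(('side',240,160),):
    c=snap(n,n+'11'); im=cv2.resize(c['color'][y0:y0+90,x0:x0+120,::-1],(800,600),interpolation=cv2.INTER_CUBIC)
    cv2.imwrite(f'pics/{n}11c.png',im)
E
```

```text
t 10.45 pos [0.5614 0.2395 0.0399] q [ 0.2375  0.3691  1.8548 -0.0009  0.9175 -0.2024] open 0.003947791080906899 F [1.0783 2.1783 1.2729]
rot [array([0.0002, 0.0008, 1.7083]), array([ 0.0008, -0.0002, -1.4333])] shift [-561.4197 -239.5297  -39.9032]
1.6 17.5 rz 0.006 d [ 1.   0.7 -0.9]
1.65 17.5 rz 0.056 d [ 1.4 -1.9 -0.9]
```

View pics/side11c.png

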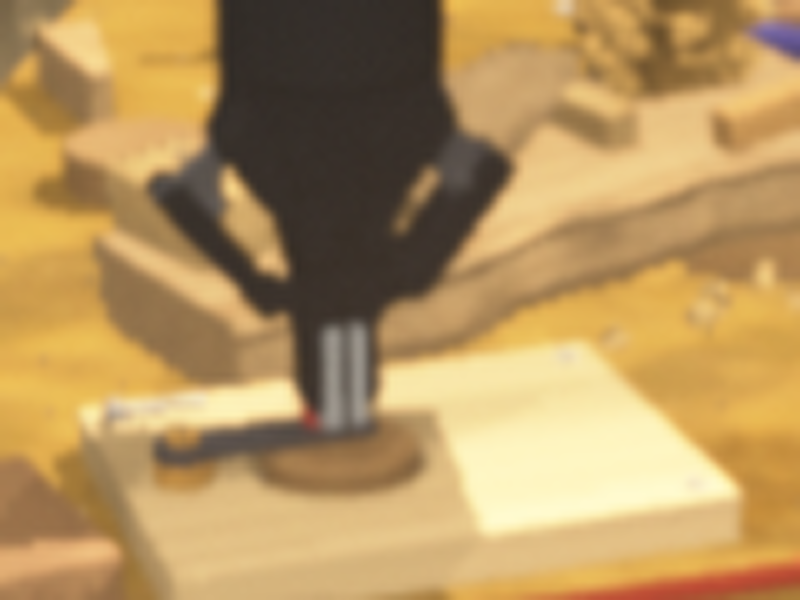

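The catch lies over the disc near (300,435), but the force is only about 2 N, so the stop may not be reached. I'll nudge on while watching the force.

move_arm(commands=[[0,0,0.02,0.4,-0.9,-0.5,255],[0,0,0.03,0.8,-1.8,-0.5,255],[0,0,0.03,0.8,-1.8,-0.5,255]])

```text
time: 10.8
eef_pos: [0.5612, 0.2387, 0.0396]
tcp_rot: [-0.164, 0.688, 0.165, 0.687]
contact_force: [-3.9, 5.2, 2.8]
opening: 0.002
```

move_arm(commands=[[0,0,0,0.6,-1.3,0,255],[0,0,0,1,-2.2,0,255],[0,0,0,1,-2.2,0,255]])

```text
time: 11.1
eef_pos: [0.5612, 0.2386, 0.0398]
tcp_rot: [-0.162, 0.689, 0.167, 0.687]
contact_force: [-3.3, 7.9, 1.2]
opening: 0.003
```

The position has stalled and the force is up to about 8.5 N, so the catch is at its stop. I'll back away and rise.

move_arm(commands=[[0,0,0,-2,5,0,255],[0,0,0,-5,11,0,255],[0,0,0,-6,14,5,255],[0,0,0,-6,14,30,255],[0,0,0,-6,14,60,255],[0,0,0,-30,40,90,255],[0,0,0,-65,80,110,255],[0,0,0,-95,120,130,255],[0,0,0,-125,160,150,255],[0,0,0,-155,200,160,255],[0,0,0,-175,235,165,255],[0,0,0,-175,235,165,255]])

```text
time: 12.3
eef_pos: [0.3837, 0.4777, 0.2071]
tcp_rot: [-0.163, 0.687, 0.169, 0.687]
contact_force: [-0.2, -0.8, 0.7]
opening: -0.001
```

```bash
python3 - <<'E'
from h import *
need([0,0,0],[-.5463,.8376])
for n,x0,y0,w,h in(('side',240,170,120,90),('top',225,120,120,130)):
    c=snap(n,n+'12'); k=550/h; im=cv2.resize(c['color'][y0:y0+h,x0:x0+w,::-1],None,fx=k,fy=k,interpolation=cv2.INTER_CUBIC)
    cv2.imwrite(f'pics/{n}12c.png',im); print(k)
    d=c['depth']; v,u=np.mgrid[0:400,0:640]
    p=cv2.undistortPoints(np.stack([u,v],-1).reshape(-1,1,2).astype(float),c['K'],c['dist'])[:,0]
    P=(R.from_quat(c['attitude']).apply(np.c_[p,np.ones(len(p))]*d.reshape(-1,1))+c['eye'])
    for nm,b in(('-y side',(.022,-.019)),('+y side',(.022,.019)),('-x side',(.0,.0))):
        a=A0;xy=W0+np.array([[np.cos(a),-np.sin(a)],[np.sin(a),np.cos(a)]])@b
        m=(np.hypot(*(P[:,:2]-xy).T)<.006)&(d.ravel()>0); q=P[m]; print(nm,len(q),np.median(q[:,2]) if len(q) else None)
E
```

```text
t 12.3 pos [0.3837 0.4777 0.2071] q [0.7256 0.1684 1.7618 0.0079 1.207  0.2477] open -0.0006996580145929928 F [-0.1826 -0.8188  0.7124]
rot [array([-0.0051, -0.0083,  1.6737]), array([-0.0081,  0.0049, -1.4679])] shift [-383.691  -477.684  -207.0981]
6.111111111111111
-y side 0 None
+y side 25 -0.36748259752738843
-x side 14 0.024523960813608053
4.230769230769231
-y side 17 0.024560845002575604
+y side 20 0.024446050832350852
-x side 21 0.023211555427780306
```

View pics/side12c.png

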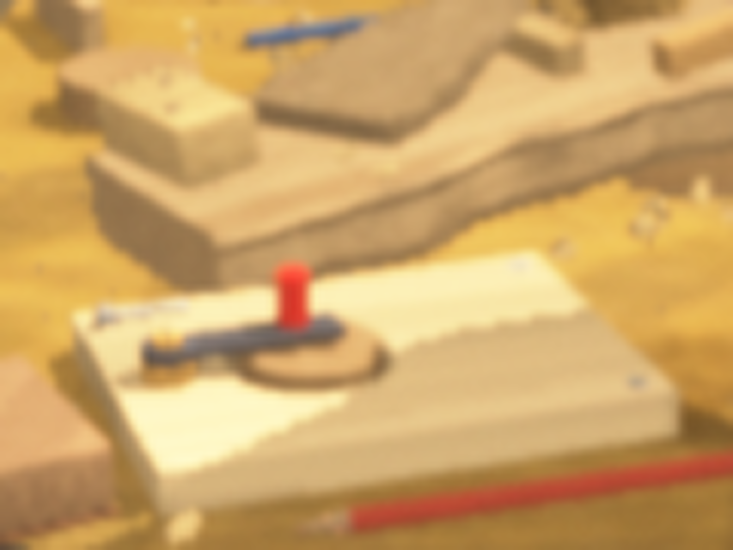

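View pics/top12c.png

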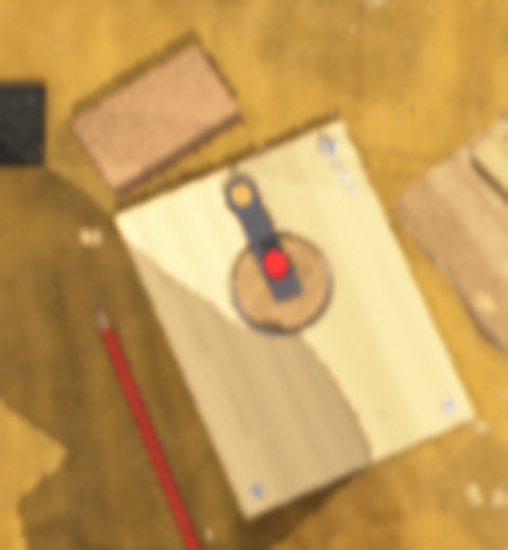

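The top crop shows the arm running from the pivot (241,194) through the knob (275,264) over the seated disc. The sanding block, pencil and burr look unmoved. One check of the angle, then I hand in.

```bash
python3 - <<'E'
from h import *
c=dict(np.load('pics/top12.npz')); k=4.23077; f=lambda x,y:(225+(x+.5)/k-.5,120+(y+.5)/k-.5)
K=atz(c,f(275,264),.055);P=atz(c,f(241,194),.036); v=(K-P)[:2]; print(K,P,np.hypot(*v),np.arctan2(-v[0],v[1])-A0)
E=atz(c,f(286,298),.033); v=(E-P)[:2]; print(np.hypot(*v),np.arctan2(-v[0],v[1])-A0)
v=K[:2]-PIV; print(np.hypot(*v),np.arctan2(-v[0],v[1])-A0)
a=cv2.imread('pics/top0.png').astype(int);b=cv2.imread('pics/top12.png').astype(int)
E
```

```text
[0.56928842 0.22516704 0.055     ] [0.61576887 0.24692224 0.036     ] 0.05131978986807809 1.5917592885458565
0.06854261382492383 1.564759585610979
0.05032606320670389 1.5807958905611599
```

```bash
python3 -c "
from h import *
print(ctrl.sign_off())"
```

```text
the job is handed in; nothing more can be done
None
```

The disc is seated in the pocket, the catch is swung over it against its stop, and I handed the job in at about 12.4 s of the 48 s.

- **Disc:** I pushed it across the board cradled between the two partly open fingertips. It tilted over the rim as it went in and then dropped. Its top measured 23.2–24.6 mm at three points, against 24 mm for a seated disc.
- **Catch:** I pushed the knob round with shut fingertips until it stopped moving and the force rose to about 8.5 N. After I backed off, three image estimates of the angle gave 1.56–1.59 rad, against the stop at 1.60.
- **Rest of the scene:** The arm ended well clear at (0.38, 0.48, 0.21). The sanding block, pencil and burr looked unmoved by eye; I did not measure them.

**Checks that failed or disagreed:**
- My first disc reading was about 4 mm off because of its shadow. The side view showed it, and I corrected it before touching the disc.
- Two side-camera depth checks on the seated disc (the plane fit after it dropped and one of the final points) gave unusable values, and another final point had no reading. The heights therefore rest mainly on the top camera, with one side-camera point agreeing at 24.5 mm.

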